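Hang the dial thermometer in the proving cupboard

TASK

Hang the dial thermometer inside the little proving cupboard so that its dial looks out of the window: carry it by its black handle, put it down through the wide part of the opening in the top, in front of the rail, move it back and set its hook on the rail from above, then slide it along the rail to the right until you feel the stop, and let it down fully into the notch there before you let go. Do it gently by feel: do not ram the rail or the stop, do not touch the top frame round the opening at all, keep the gripper off the cupboard and leave the other things alone.

Things in the scene. Friction and masses are not known exactly. Their poses are not given: they have to be found in the camera images.
- gauge_grip (a point): Grip point on the handle of the dial thermometer (0.17 to 0.29 kg), which stands upright on the counter, 157 mm above its underside. Handle: upright black flat bar, 8 mm thick (x), 24 mm wide (y), its top 19 mm above this point; grip it across the 24 mm. Axes: z up, x to its back, y to its left seen from the front; the dial faces -x (towards the robot at yaw 0).
- gauge_hook (a point): Underside of the hook on the handle's back, the face that rests on the rail: 90 mm above the thermometer's underside, 67 mm below and 10 mm behind (+x) gauge_grip. Hook 16 mm wide (y), open downward, throat 14 mm in x: from the handle, 6 mm in front of this point, to the tongue, 8 mm behind it, 4 mm thick, reaching 14 mm below it. Same axes as gauge_grip.
- gauge_case (a point): Centre of the thermometer's case, a dark metal box 26 (x) x 56 (y) x 42 mm high with a round dial on its front (-x); it is the foot it stands on. This point lies 21 mm above its underside and 69 mm below gauge_hook on the same upright line, so the case must go down in front of the rail; its top is 48 mm below gauge_hook.
- cabinet: Fixed wooden cupboard on the counter, 136 (x) x 260 (y) x 142 mm high, walls 10 to 12 mm, floor 8 mm. Origin at the centre of its underside, z up, window to the front (-x, towards the robot at yaw 0), +y to the left seen from the front. A rigid steel rail runs inside along y at x = +10 mm. With the hook in the rail's notch the thermometer's underside is 18 mm above the cupboard's underside.
- rail_start (a point): Top of the rail below the wide part of the opening: cabinet x +10, y +62, z 116 mm. Rail 8 mm thick (x), 12 mm high, level, from y +75 mm or more to the right (-y) as far as a notch 22 mm wide with its floor 8 mm lower. An upright stop, 12 mm higher than the rail, bounds the notch on the right: a hook touching it is over the notch, with 6 mm to spare on its left.
- rail_far (a point): A point of the cupboard on the rail's line, cabinet x +10, y -30, z 116 mm: only the middle of where the stop can be. The stop's place changes and is not measured, it must be felt: touching the stop, the hook's centre is anywhere from 25 mm left (+y) to 25 mm right (-y) of this point.
- hatch: The cupboard's top frame, a light wood plate 10 mm thick, upper face 142 mm above the counter, origin and axes those of the cabinet. Its opening: a wide part for the case, x -40 to +40, y +19 to +105 mm, running on to the right as a narrow slot for the handle, x -17 to +17 mm, as far as y -82 mm. With the hook on the rail the handle is at x -4 to +4 mm.
- mug: White mug, 79 mm across, 94 mm high, bystander to the right of the cupboard; origin at its underside.
- spice: Spice jar, 45 mm across, 106 mm high, bystander to the right of the cupboard; origin at its underside.
- pear: Pear, 118 x 68 x 66 mm, bystander behind and left of the cupboard; origin at its underside.
- tumbler: Drinking glass, 78 mm across, 94 mm high, bystander behind the thermometer; origin at its underside.
There are look-alikes about, which are no part of the job. Of the things that look like the part that bears gauge_grip, take the one that is farthest to the robot's right at the start.

How it is judged (in metres and radians):
On the way, in this order (a step that is already met when the one before it is completed fails the run):
1. the hook rests on the rail below the wide part of the opening (x of gauge_hook in the frame of cabinet between -0.005 and 0.025 m and z of gauge_hook in the frame of cabinet between 0.113 and 0.1195 m and y of gauge_hook in the frame of cabinet above 0.03 m and contact force between gauge and cabinet above 0.4 N), for 0.1 s.
2. the hook is down on the notch floor while the thermometer is still held (x of gauge_hook in the frame of cabinet between -0.005 and 0.025 m and z of gauge_hook in the frame of cabinet between 0.103 and 0.1115 m and y of gauge_hook in the frame of cabinet between -0.07 and 0.01 m and contact force between the fingers and gauge above 1 N), for 0.1 s.
At the end, for the whole second after the job is handed in: The thermometer hangs released and still by its hook in the rail's notch: hook underside 103 to 111.5 mm above the cupboard's underside (notch floor 108, rail 116), within 15 mm of the rail line, tilted less than 0.2 rad, dial to the window within 0.35 rad (x of gauge_hook in the frame of cabinet between -0.005 and 0.025 m and z of gauge_hook in the frame of cabinet between 0.103 and 0.1115 m and y of gauge_hook in the frame of cabinet between -0.07 and 0.01 m and angle between gauge_hook's own z axis and vertical below 0.2 rad and angle between the y axis of gauge_hook and the y axis of cabinet, either way round below 0.35 rad and x of gauge_grip in the frame of cabinet below 0.008 m and linear speed of gauge below 0.02 m/s and contact force between the fingers and gauge below 0.1 N); the robot touches nothing.
It fails at once if the top frame round the opening is touched (over 1.5 N) (contact force between hatch and anything else above 1.5 N).
It fails at once if the thermometer presses on the rail, stop or cupboard with more than 30 N (contact force between gauge and cabinet above 30 N).
It fails at once if the robot touches the cupboard (over 1.5 N) (contact force between any of the fingers, the arm and cabinet above 1.5 N).
It fails at once if a bystander is moved by more than 20 mm (distance of any of mug, spice, pear, tumbler from where it was at the start of the episode above 0.02 m).
It also fails if it takes over 64 s, if anything falls off the work surface, if the arm or the gripper's body presses on something with over 40 N, if the wrist force passes 120 N, or if a joint passes its speed limit or range.

ROBOT

A 6-joint arm with a two-finger parallel gripper is mounted at the origin on a cart in front of the work surface, level with it; the furniture and walls round the work are solid. World frame = base frame: x ahead of the robot, y to its left, z up, the work surface at z = 0. Lengths are in mm, angles in rad, forces in N, time in s.
With the tool pointing down it reaches from about 350 to 775 mm from the base axis. Payload 7.3 kg.
Tool frame: the origin (TCP) lies on the centre line of the jaws, within the pads' length; the fingertips stand finger_overhang ahead of it and the grasp point (between the pads) lies 8 mm behind it (finger_overhang is the distance from the TCP to the fingertips, in mm); z points along the fingers, y is the line along which they close (so a half turn about z gives the same grasp; the last joint's range is limited). The gripper opens to 92 mm and grips with 3 to 60 N. Pads are 19 mm wide; open, the fingers measure 130 mm over their backs; the gripper's body (75 mm by 190 mm) begins 47 mm behind the grasp point.
Start: joints at [-0.146, 0.342, 1.524, -0, 1.275, -0.146], TCP at [525.02, 0.019, 213.241] pointing down, gripper open.
Joint ranges: [-2.53, 2.53], [-0.77, 2.02], [0.04, 2.7], [-1, 4.14], [0.28, 2.66], [-3.11, 3.11]. Speed limits (rad/s): [2.57, 2.57, 3.14, 3.14, 3.14, 3.14].

INTERFACE

Orientations are given as [roll, pitch, yaw] about the fixed x, y, z axes, in that order (R = Rz(yaw) Ry(pitch) Rx(roll)).
In Python, from plant import get_obs, capture, close_job, finger_overhang gives the robot as it stands.
- The arm moves only by the shell command python3 -m inch 'ROWS'. ROWS is JSON, one flat list of numbers, 7 for each row, row after row: the turn, a rotation vector about the tool's x, y, z scaled (see below), then the shift along the tool's x, y, z scaled (see below), then the closure, from -1 (fully open) to 1 (shut). In form: [ax, ay, az, tx, ty, tz, gripper, ax, ay, az, tx, ty, tz, gripper, ...]. A call has 1 to 10 rows; each row shifts and turns the commanded pose from where the row before left it, along the tool's axes as they then stand; what a row does not reach is not made up. The controller multiplies each number of a shift by 0.8 m and each number of a turn by 1.5 rad. A row lasts 1/12 s, in which the tool goes at most 41.7 mm and 7.16 degrees, less where a joint would pass 70% of its speed; a pose out of reach is approached as far as the arm can. A call with a number of a shift or a turn outside -1 to 1 is refused whole. A call with a gripper value outside its range is refused whole. The fingers move at their own pace and stop on an object; the grip force is fixed at half the most. Time passes only in rows, so rows that do not move let the fingers close. It gives the time, the measured TCP pose, the force, the opening and the grip force at its end, in the units of the state.
- get_obs(): the state, without advancing time (a new reading comes with each control period).
- capture(name): name is "scene" or "side" or "wrist"; returns a dict with "image" (420x560x3 uint8, red, green, blue), "mtx" (3x3 intrinsics, pixels), "pose" (4x4, takes a point from camera to world coordinates). Camera axes: x right, y up, looking along -z (the intrinsics and any distortion apply to the point x, -y, -z); pixel columns grow to the right and rows downward; lengths in mm; the calibration is good to about 2 mm. The wrist camera is an equidistant fisheye: a pixel r from the principal point sees the ray r / f radians off the axis. A picture is of the moment at which its call begins. There is no depth.
- close_job(): hands the job in; it is judged then, once.
The state is a dict: "time": time; "joint_positions": joint angles; "dq": joint speeds; "tau": joint torques, N m; "tool_pos": TCP position; "tcp_rot": TCP orientation; "contact_force": force on the tool from outside, world axes, zero at the start; "moment": the same for the moment, N m; "grip_width": finger opening in mm; "finger_force": force on a finger pad.
Only numpy, scipy, OpenCV 4.12 (cv2) and the standard library are available. Lean on these libraries where they do the work, as an engineer would, in place of code of your own. Each camera call takes 0.05 s, during which the arm holds its last target. There are 200 camera calls.

## Working session

There is one attempt and no reset: what is moved stays moved. The work goes in short steps, Python scripts to look and compute and a shell command to move; the robot and the scene stay as the last step left them, time stands still between calls to the robot, and variables do not carry over. Pictures are saved under pics/ and viewed, at most 14 in all, crops included, and the job is handed in when it is done.

```bash
ls; mkdir -p pics
python3 - <<'E'
from plant import *
import cv2,pickle,numpy as np
print(finger_overhang if not callable(finger_overhang) else finger_overhang()); print(get_obs())
d={}
for n in ("scene","side","wrist"):
    c=capture(n); d[n]=c; print(n,np.round(c["mtx"],1).tolist(),np.round(c["pose"],3).tolist(),[k for k in c])
    cv2.imwrite(f"pics/{n}0.png",c["image"][:,:,::-1])
pickle.dump(d,open("d0.pkl","wb"))
E
```

```text
pics
11.0
{'time': 0.0, 'joint_positions': array([-1.45962534e-01,  3.42707127e-01,  1.52500919e+00,  2.31809362e-05,
        1.27542752e+00, -1.45974094e-01]), 'dq': array([ 0.00014436,  0.00123285,  0.0002645 , -0.00086323, -0.00078398,
        0.00117811]), 'tau': array([ 7.61924657e-04, -4.31245601e+01, -2.44219762e+01,  7.17750052e-02,
        5.59406646e-02, -1.04314388e-04]), 'tool_pos': array([5.24567318e+02, 1.12968420e-01, 2.12555822e+02]), 'tcp_rot': array([-3.14006120e+00, -2.47558962e-04,  1.57080093e+00]), 'contact_force': array([-0.09001246, -0.20967308,  0.13915426]), 'moment': array([0.04698419, 0.01430526, 0.00438945]), 'finger_force': 0.0, 'grip_width': 91.65497315040061}
scene [[532.4, 0.0, 288.2], [0.0, 532.4, 208.2], [0.0, 0.0, 1.0]] [[-0.374, 0.818, -0.438, -149.678], [-0.927, -0.325, 0.186, 157.98], [0.01, 0.475, 0.88, 1544.561], [0.0, 0.0, 0.0, 1.0]] ['image', 'mtx', 'pose']
side [[519.8, 0.0, 280.8], [0.0, 519.8, 200.2], [0.0, 0.0, 1.0]] [[-0.864, 0.279, -0.419, -46.154], [-0.503, -0.476, 0.721, 908.07], [0.002, 0.834, 0.552, 915.025], [0.0, 0.0, 0.0, 1.0]] ['image', 'mtx', 'pose']
wrist [[325.2, 0.0, 281.8], [0.0, 325.2, 211.5], [0.0, 0.0, 1.0]] [[1.0, -0.0, 0.002, 524.172], [-0.0, 0.961, 0.277, 75.738], [-0.002, -0.277, 0.961, 383.727], [0.0, 0.0, 0.0, 1.0]] ['image', 'mtx', 'pose']
```

View pictures.

View pics/scene0.png

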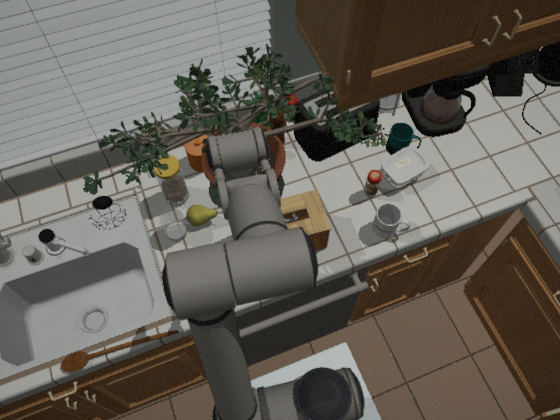

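View pics/side0.png

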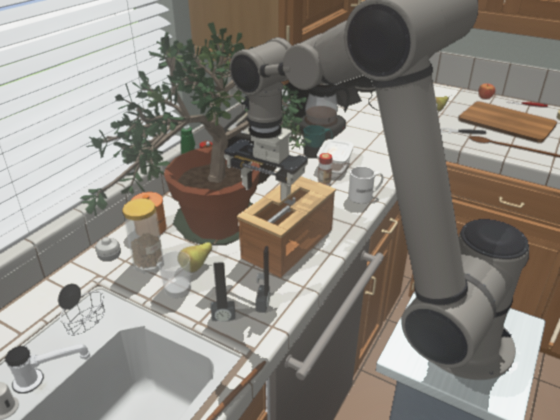

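View pics/wrist0.png

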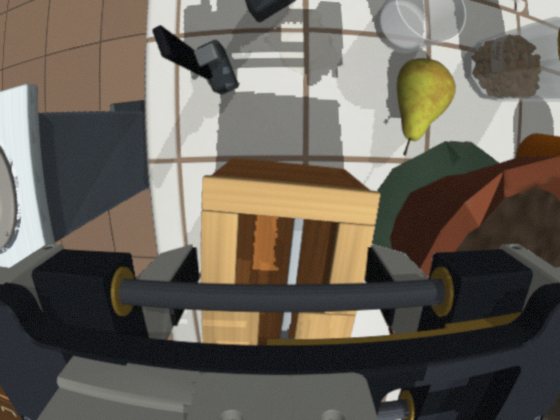

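```bash
cat > h.py <<'E'
import numpy as np,cv2
def ray(c,u,v,fish=False):
    K=c["mtx"];x=(u-K[0,2])/K[0,0];y=(v-K[1,2])/K[1,1]
    if fish:
        r=np.hypot(x,y);s=np.sin(r)/r if r>1e-9 else 1;d=np.array([x*s,-y*s,-np.cos(r)])
    else: d=np.array([x,-y,-1.])
    P=np.array(c["pose"]);d=P[:3,:3]@d;return P[:3,3],d/np.linalg.norm(d)
def plane(c,u,v,z,fish=False):
    o,d=ray(c,u,v,fish);return o+d*(z-o[2])/d[2]
def tri(*rs):
    A=sum(np.eye(3)-np.outer(d,d) for o,d in rs);b=sum((np.eye(3)-np.outer(d,d))@o for o,d in rs)
    p=np.linalg.solve(A,b);return p,[np.linalg.norm(np.cross(p-o,d)) for o,d in rs]
def proj(c,p,fish=False):
    P=np.array(c["pose"]);q=P[:3,:3].T@(np.asarray(p)-P[:3,3]);x,y,z=q[0],-q[1],-q[2];K=c["mtx"]
    if fish:
        r=np.hypot(x,y);t=np.arctan2(r,z);k=t/r
    else:k=1/z
    return K[0,0]*x*k+K[0,2],K[1,1]*y*k+K[1,2]
E
python3 - <<'E'
import pickle;from h import *
d=pickle.load(open("d0.pkl","rb"));w,s=d["wrist"],d["side"]
np.set_printoptions(precision=1,suppress=True)
print("handle top wrist@176",plane(w,158,33,176,True),"side",plane(s,266,248,176), tri(ray(w,158,33,True),ray(s,266,248)))
print("2nd top side",plane(s,221,265,176),"case side",plane(s,222,312,0))
print("case side",plane(s,262,305,10),"case wrist top",plane(w,213,52,42,True))
for n,u,v in (("corner FL",203,177),("corner BL",379,194)): print(n,plane(w,u,v,142,True))
for n,u,v in (("L-front",272,234),("L-back",241,212),("R-back",302,180),("R-front",335,194)): print(n,plane(s,u,v,142))
cv2.imwrite("pics/crop1.png",cv2.resize(s["image"][170:340,190:350][:,:,::-1],None,fx=3.5,fy=3.5,interpolation=2))
E
```

```text
handle top wrist@176 [441.8 138.8 176. ] side [444.4 128.7 176. ] (array([442.2, 136. , 181.4]), [np.float64(2.0279260893787336), np.float64(2.0279260893789)])
2nd top side [497.8 227.9 176. ] case side [524.3 205.4   0. ]
case side [448.2 145.3  10. ] case wrist top [451.4 151.   42. ]
corner FL [463.1  33.6 142. ]
corner BL [600.   20.3 142. ]
L-front [482.9  38.9 142. ]
L-back [601.2  -1.3 142. ]
R-back [ 540.2 -223.1  142. ]
R-front [ 427.1 -203.8  142. ]
```

View pics/crop1.png

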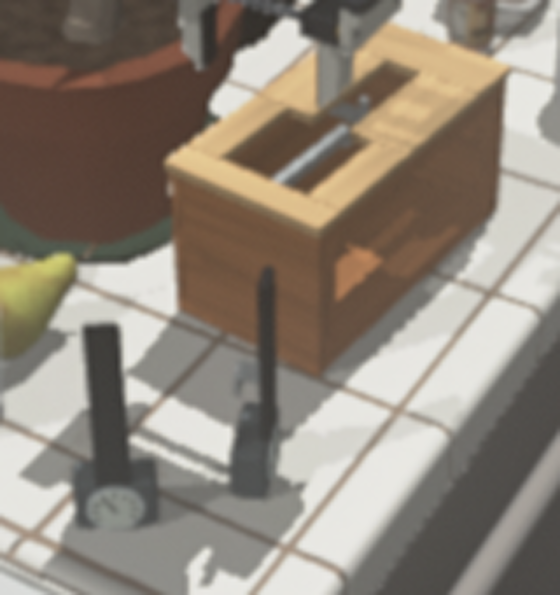

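The crop shows two dial thermometers. The target is the right-hand one, with its dial towards the robot and its hook on the far side. The hatch left-front corner is at about side pixel (282,234). Next I go a little left and up for a better wrist view.

```bash
python3 -m inch '[0,0,0,0.04,0,-0.05,-1, 0,0,0,0.04,0,-0.05,-1, 0,0,0,0,0,0,-1,0,0,0,0,0,0,-1,0,0,0,0,0,0,-1]'
python3 - <<'E'
from plant import *
import cv2,pickle;from h import *
c=capture("wrist");pickle.dump(c,open("w1.pkl","wb"));print(get_obs()["tool_pos"],c["pose"][:3,3])
cv2.imwrite("pics/w1.png",c["image"][:,:,::-1])
s=pickle.load(open("d0.pkl","rb"))["side"]
for n,u,v in (("FL",282,234.3),("BL",238.6,216.6),("FR",334,190),("BR",302,178)): print(n,plane(s,u,v,142))
E
```

```text
time: 0.57
tool_pos: [524.6, 52.0, 277.7]
tcp_rot: [-3.141, 0.0, 1.571]
contact_force: [0.9, 0.2, -0.8]
grip_width: 92.0
finger_force: 0.0
[524.38792916  51.71863287 277.06191153] [524.04714845 127.79167493 448.70008522]
FL [461.13841243  27.52145987 142.        ]
BL [594.98498972  19.07817187 142.        ]
FR [ 438.26050828 -220.96604137  142.        ]
BR [ 545.48763268 -232.82258601  142.        ]
```

View pics/w1.png

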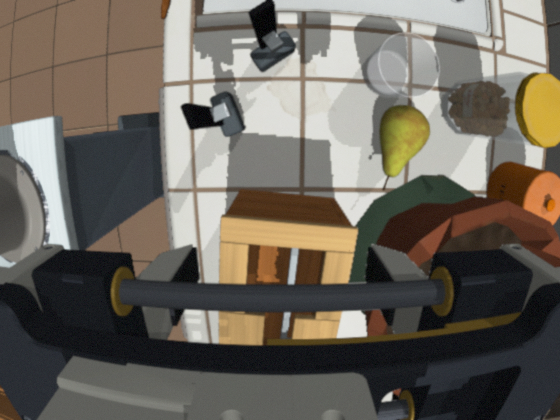

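Wrist view: target handle top at about (184,115), case near (230,115) with the hook on the +x side. Hatch front-left corner is near (222,215) and the back-left corner near (357,228). I zoom in on both.

Run:
```python
import pickle,cv2
c=pickle.load(open("w1.pkl","rb"))["image"][:,:,::-1]
a=cv2.resize(c[85:155,170:260],None,fx=8,fy=8,interpolation=cv2.INTER_CUBIC)
a=a[:,:720];cv2.imwrite("pics/z1.png",a)
b=cv2.resize(c[180:345,205:370],None,fx=3.6,fy=3.6,interpolation=cv2.INTER_CUBIC);cv2.imwrite("pics/z2.png",b)
```

```text
(no output)
```

View pics/z1.png

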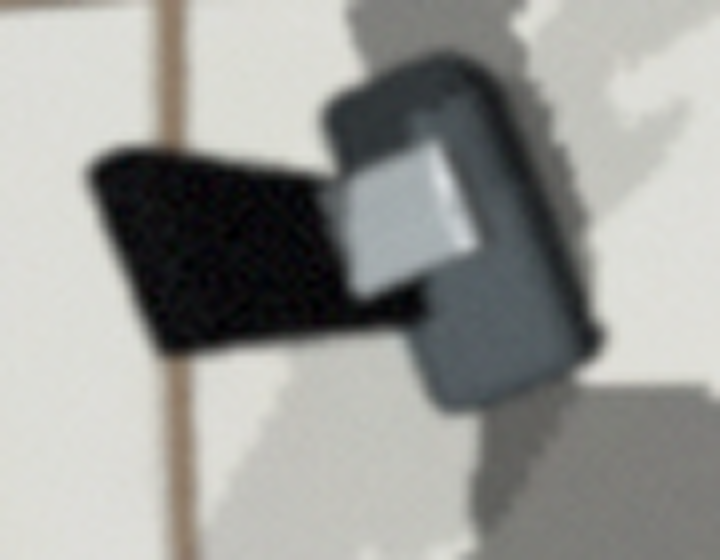

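View pics/z2.png

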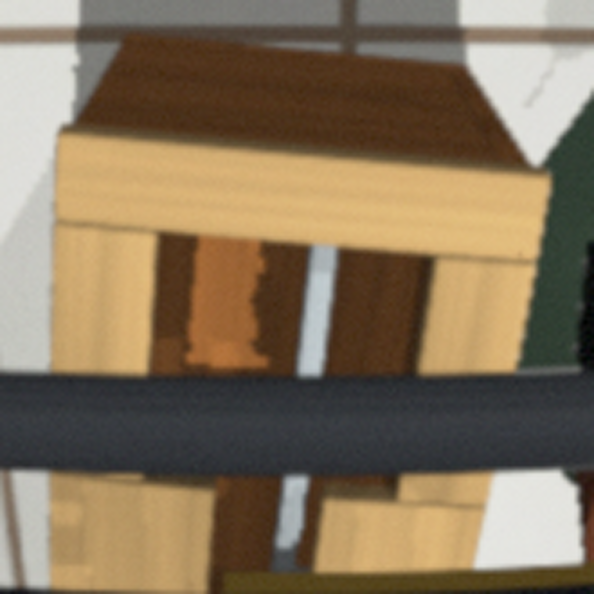

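Run:
```python
import pickle;from h import *
np.set_printoptions(precision=1,suppress=True)
w=pickle.load(open("w1.pkl","rb"));s=pickle.load(open("d0.pkl","rb"))["side"]
g=lambda u,v,z:plane(w,170+u/8,85+v/8,z,True)
k=lambda u,v,z:plane(w,205+u/3.6,180+v/3.6,z,True)
def yaw(a,b): d=b-a; return np.arctan2(d[1],d[0]), np.linalg.norm(d)
a,b=g(90,165,176),g(160,352,176); print("handle top",a,b,(a+b)/2,yaw(b,a))
pts=[g(328,95,42),g(470,50,42),g(602,340,42),g(450,412,42)]; print("case",*pts,sum(pts)/4,yaw(pts[3],pts[0]),yaw(pts[2],pts[1]))
hk=[g(330,190,92),g(435,145,92),g(475,245,92),g(362,298,92)];print("hook",sum(hk)/4,yaw(hk[3],hk[0]))
h=[k(62,130,141),k(550,172,141)];print("hatch L",h,yaw(*h))
o=[k(157,232,142),k(434,256,142)];print("opening L",o,yaw(*o))
r=[k(322,248,116),k(290,540,116)];print("rail",r,yaw(r[1],r[0]))
f=[k(55,225,142),k(50,580,142),k(537,260,142),k(476,560,142)];print("front,back edges",yaw(f[1],f[0]),yaw(f[3],f[2]))
e=[k(155,240,142),k(150,370,142)];print("open front",e)
n=[k(215,490,142),k(325,500,142)];print("slot mouth",n,yaw(*n)); print("stop?",k(286,556,116))
print(tri(ray(w,170+90/8,85+165/8,True),ray(s,266,247)))
```

```text
handle top [438.  142.7 176. ] [445.3 122.1 176. ] [441.7 132.4 176. ] (np.float64(1.9141665076736745), np.float64(21.906925363039125))
case [435. 159.  42.] [457.6 165.1  42. ] [477.9 118.8  42. ] [453.7 108.   42. ] [456.1 137.7  42. ] (np.float64(1.9227744066844605), np.float64(54.30883820557917)) (np.float64(1.9837016834892407), np.float64(50.567031234272804))
hook [455.9 137.4  92. ] (np.float64(1.8437234323169642), np.float64(15.800681399481324))
hatch L [array([463.9,  34. , 141. ]), array([601. ,  21.7, 141. ])] (np.float64(-0.08967648664743483), np.float64(137.57594253385372))
opening L [array([489.8,   4.2, 142. ]), array([568.6,  -3.2, 142. ])] (np.float64(-0.09375141782583668), np.float64(79.19073013767544))
rail [array([537.5, -11.4, 116. ]), array([ 528.3, -122.9,  116. ])] (np.float64(1.4881246794462846), np.float64(111.85057199947938))
front,back edges (np.float64(1.4754534872766163), np.float64(129.39512714360944)) (np.float64(1.4799675382080648), np.float64(108.82576317766191))
open front [array([489.1,   1.7, 142. ]), array([486. , -40.4, 142. ])]
slot mouth [array([504.4, -83.6, 142. ]), array([538.9, -87.4, 142. ])] (np.float64(-0.10911241841269366), np.float64(34.70583621918222))
stop? [ 526.9 -130.1  116. ]
(array([439.8, 140.5, 188. ]), [np.float64(2.4630005773760355), np.float64(2.463000577376157)])
```

Cabinet centre is about (520,-104), yaw -0.09. Gauge grip is at about (446,134), yaw about 0.35. The sizes check out: opening 79 mm, hatch 137.6 mm, slot 34.7 mm. Next I turn the tool.

```bash
python3 -m inch '[0,0,-0.08,0,0,0,-1,0,0,-0.08,0,0,0,-1,0,0,-0.08,0,0,0,-1,0,0,-0.08,0,0,0,-1,0,0,-0.08,0,0,0,-1,0,0,-0.08,0,0,0,-1,0,0,-0.08,0,0,0,-1,0,0,-0.08,0,0,0,-1]'; python3 -m inch '[0,0,-0.08,0,0,0,-1,0,0,-0.08,0,0,0,-1,0,0,-0.08,0,0,0,-1,0,0,-0.08,0,0,0,-1,0,0,-0.08,0,0,0,-1,0,0,-0.08,0,0,0,-1,0,0,-0.08,0,0,0,-1,0,0,-0.08,0,0,0,-1,0,0,0,0,0,0,-1,0,0,0,0,0,0,-1]'
cat >> h.py <<'E'
from scipy.spatial.transform import Rotation as Ro
def shift(dst,ob):
    "tool-axis shift in interface units from measured pose to world dst"
    R=Ro.from_euler("xyz",ob["tcp_rot"]).as_matrix();return np.round(R.T@(np.asarray(dst)-ob["tool_pos"])/800,4)
E
python3 - <<'E'
from plant import *;from h import *
o=get_obs();print(o["tool_pos"],o["tcp_rot"],shift([446,134,230],o),o["joint_positions"])
E
```

```text
time: 1.28
tool_pos: [524.4, 51.2, 276.7]
tcp_rot: [-3.14, -0.003, 2.535]
contact_force: [0.3, 0.7, -0.1]
grip_width: 91.9
finger_force: 0.0
time: 2.12
tool_pos: [524.6, 51.5, 277.2]
tcp_rot: [3.141, -0.002, -2.797]
contact_force: [1.7, -0.2, -0.3]
grip_width: 91.9
finger_force: 0.0
[524.59659473  51.45190633 277.17618645] [ 3.14086216e+00 -2.04362694e-03 -2.79700129e+00] [0.0575 0.1303 0.0592] [-4.76188196e-02  3.05624688e-01  1.39941061e+00 -1.07050299e-04
  1.43872502e+00 -1.96299155e+00]
```

```bash
python3 -m inch '[0,0,0,0.0144,0.0326,0.0148,-1,0,0,0,0.0144,0.0326,0.0148,-1,0,0,0,0.0144,0.0326,0.0148,-1,0,0,0,0.0144,0.0326,0.0148,-1,0,0,0,0,0,0,-1,0,0,0,0,0,0,-1]'
python3 - <<'E'
from plant import *;from h import *
import pickle
c=capture("wrist");pickle.dump(c,open("w2.pkl","wb"));o=get_obs();print(o["tool_pos"],o["tcp_rot"],c["pose"][:3,3])
print("pred top corners",[np.round(proj(c,p,True)) for p in ([446,134,176],[446-4*.94+12*-.34,134-4*.34+12*.94,176],[446-4*.94-12*-.34,134-4*.34-12*.94,176])])
cv2.imwrite("pics/w2.png",c["image"][:,:,::-1])
E
```

```text
time: 2.62
tool_pos: [445.0, 134.7, 230.4]
tcp_rot: [3.141, -0.002, -2.794]
contact_force: [0.3, 0.4, -0.4]
grip_width: 92.2
finger_force: 0.0
[446.18680712 134.22704271 230.98187922] [-3.14117731e+00  1.40531710e-04 -2.79402545e+00] [374.30512429 110.31200164 401.58634502]
pred top corners [array([279., 226.]), array([295., 221.]), array([262., 221.])]
```

View pics/w2.png

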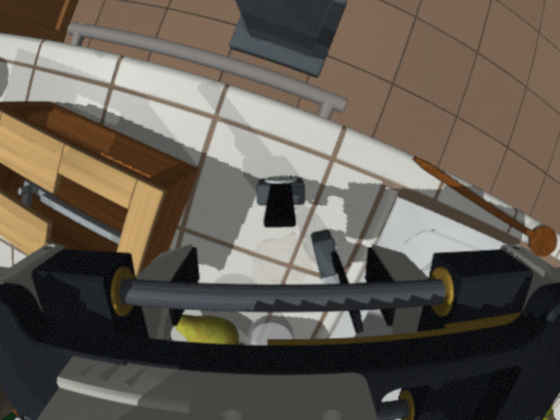

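Run:
```python
from plant import *;from h import *
import pickle
c=pickle.load(open("w2.pkl","rb"));o=get_obs()
R=Ro.from_euler("xyz",o["tcp_rot"]).as_matrix()
for n,u,v,z in (("topL",264,227,176),("topR",296,227,176),("other case",325,247,42),("other top",361,328,176)):
    p=plane(c,u,v,z,True);print(n,p,"tool",R.T@(p-o["tool_pos"]))
print(shift([444.5,133.5,155],o))
```

```text
topL [450.3964057  124.07979737 176.        ] tool [ -0.4938869  -10.95148242  54.98650252]
topR [442.4007494  146.11621522 176.        ] tool [-0.48219498 12.49065911 54.97676438]
other case [494.76933291 209.18072828  42.        ] tool [-71.18101959  54.00248985 188.96947109]
other top [509.9855497  232.41691507 176.        ] tool [-93.4207128   70.61077447  54.96568548]
[ 0.0023 -0.0001  0.095 ]
```

```bash
python3 -m inch '[0,0,0,0.0035,0.001,0,-1,0,0,0,0,0,0.03,-1,0,0,0,0,0,0.03,-1,0,0,0,0,0,0.02,-1,0,0,0,0,0,0.015,-1,0,0,0,0,0,0,-1,0,0,0,0,0,0,-1]';  python3 -m inch '[0,0,0,0,0,0,1,0,0,0,0,0,0,1,0,0,0,0,0,0,1,0,0,0,0,0,0,1,0,0,0,0,0,0,1,0,0,0,0,0,0,1,0,0,0,0,0,0,1,0,0,0,0,0,0,1]'
```

```text
time: 3.25
tool_pos: [443.6, 133.4, 155.0]
tcp_rot: [-3.142, -0.0, -2.794]
contact_force: [0.1, 0.5, -0.1]
grip_width: 92.3
finger_force: 0.0
time: 3.92
tool_pos: [443.1, 134.2, 155.0]
tcp_rot: [-3.142, 0.0, -2.792]
contact_force: [-0.8, -0.6, -0.4]
grip_width: 42.8
finger_force: 0.0
```

```bash
python3 -m inch '[0,0,0,0,0,0,1,0,0,0,0,0,0,1,0,0,0,0,0,0,1,0,0,0,0,0,0,1,0,0,0,0,0,0,1,0,0,0,0,0,0,1,0,0,0,0,0,0,1,0,0,0,0,0,0,1]'
```

```text
time: 4.58
tool_pos: [443.2, 134.1, 155.0]
tcp_rot: [-3.141, 0.0, -2.792]
contact_force: [-0.2, 0.3, -0.4]
grip_width: 22.9
finger_force: 30.0
```

```bash
python3 -m inch '[0,0,0,0,0,-0.02,1,0,0,0,0,0,-0.04,1,0,0,0,0,0,-0.05,1,0,0,0,0,0,-0.05,1,0,0,0,0,0,-0.05,1,0,0,0.0733,0,0,0,1,0,0,0.0733,0,0,0,1,0,0,0.0733,0,0,0,1,0,0,0.0733,0,0,0,1,0,0,0,0,0,0,1]'
cat >> h.py <<'E'
C=np.array([520.2,-103.7]);Y=-0.09
cc,ss=np.cos(Y),np.sin(Y)
def loc(p): d=np.asarray(p)[:2]-C;return np.array([cc*d[0]+ss*d[1],-ss*d[0]+cc*d[1]])
def glob(x,y): return C+np.array([cc*x-ss*y,ss*x+cc*y])
HX=9.3
def status(o):
    R=Ro.from_euler("xyz",o["tcp_rot"]).as_matrix();h=o["tool_pos"]+R@[-HX,0,65.]
    print("hook local",np.round(loc(h),1),"z",round(h[2],1),"F",np.round(o["contact_force"],1),"t",round(o["time"],2),"grip",round(o["grip_width"],1),"yawerr",round((o["tcp_rot"][2]-Y)%(2*np.pi)-np.pi,3))
def go(o,x,y,z):
    R=Ro.from_euler("xyz",o["tcp_rot"]).as_matrix();h=o["tool_pos"]+R@[-HX,0,65.]
    return np.round(R.T@(np.r_[glob(x,y),z]-h)/800,4)
E
python3 - <<'E'
from plant import *;from h import *
o=get_obs();status(o);print(go(o,-17,62,260),o["tcp_rot"])
E
```

```text
time: 5.42
tool_pos: [442.7, 134.2, 322.4]
tcp_rot: [-3.141, -0.001, 3.047]
contact_force: [-0.9, 0.1, -2.6]
grip_width: 22.9
finger_force: 30.0
hook local [-89.4 229.9] z 257.4 F [-0.9  0.1 -2.6] t 5.42 grip 22.9 yawerr -0.004
[-0.0914 -0.2095 -0.0033] [-3.14146345e+00 -1.39750610e-03  3.04719770e+00]
```

```bash
python3 -m inch '[0,0,0,-0.01,-0.025,0,1,0,0,0,-0.0152,-0.035,0,1,0,0,0,-0.0152,-0.035,0,1,0,0,0,-0.0152,-0.035,0,1,0,0,0,-0.0152,-0.035,0,1,0,0,0,-0.0152,-0.035,0,1,0,0,0,-0.005,-0.01,0,1,0,0,0,0,0,0,1,0,0,0,0,0,0,1]'
python3 - <<'E'
from plant import *;from h import *
import pickle
o=get_obs();status(o);print(go(o,-17,62,260))
w=capture("wrist");s=capture("side");pickle.dump((w,s),open("w3.pkl","wb"))
cv2.imwrite("pics/w3.png",w["image"][:,:,::-1]);cv2.imwrite("pics/s3.png",cv2.resize(s["image"][100:330,190:380][:,:,::-1],None,fx=2.5,fy=2.5,interpolation=2))
E
```

```text
time: 6.17
tool_pos: [500.2, -39.5, 322.4]
tcp_rot: [3.141, -0.001, 3.052]
contact_force: [0.2, -0.5, -2.9]
grip_width: 22.9
finger_force: 30.0
hook local [-16.4  62.2] z 257.4 F [ 0.2 -0.5 -2.9] t 6.17 grip 22.9 yawerr 0.0
[ 0.0007 -0.0003 -0.0032]
```

View pics/w3.png

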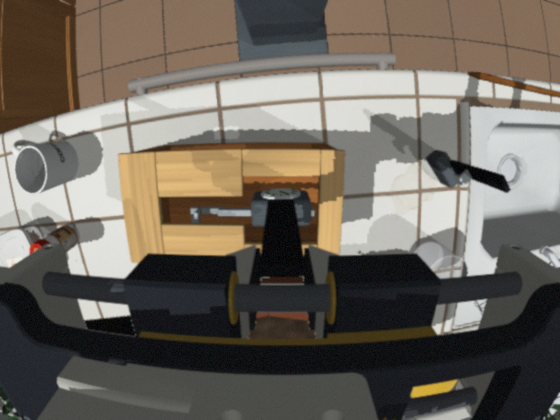

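The wrist view shows the case over the wide opening. Hatch front corners are at (344,150) and (120,153), the rail runs along row 212, and the stop or notch is near (196,213).

Run:
```python
import pickle;from h import *
np.set_printoptions(precision=1,suppress=True)
w,s=pickle.load(open("w3.pkl","rb"))
for n,u,v,z in (("FL exp -68,130",344,150,142),("FR exp -68,-130",120,153,142),("open FL -40,105",319,176,142),("step -40,19",243,179,142),("step -17,19",243,196,142),("slot end -17,-82",161,197,142),("rail right",205,212,116),("rail near case",250,210,116),("stop",196,214,128),("rail right of stop",192,214,116),("rail left",312,212,116)): 
    p=plane(w,u,v,z,True);print(n,p,loc(p))
g=w["image"][140:270,110:350][:,:,::-1];cv2.imwrite("pics/z3.png",cv2.resize(g,None,fx=3.3,fy=3.3,interpolation=2))
```

```text
FL exp -68,130 [462.   33.1 142. ] [-70.2 131. ]
FR exp -68,-130 [ 437.2 -223.8  142. ] [ -71.9 -127.1]
open FL -40,105 [488.8   3.6 142. ] [-41. 104.]
step -40,19 [484.6 -80.1 142. ] [-37.6  20.3]
step -17,19 [503.7 -82.3 142. ] [-18.3  19.8]
slot end -17,-82 [ 495.4 -179.3  142. ] [-17.9 -77.6]
rail right [ 525.1 -135.7  116. ] [  7.7 -31.4]
rail near case [527.6 -79.6 116. ] [ 5.2 24.6]
stop [ 523.4 -144.   128. ] [  6.8 -39.8]
rail right of stop [ 526.1 -152.9  116. ] [ 10.3 -48.4]
rail left [536.8  -5.1 116. ] [ 7.7 99.7]
```

View pics/z3.png

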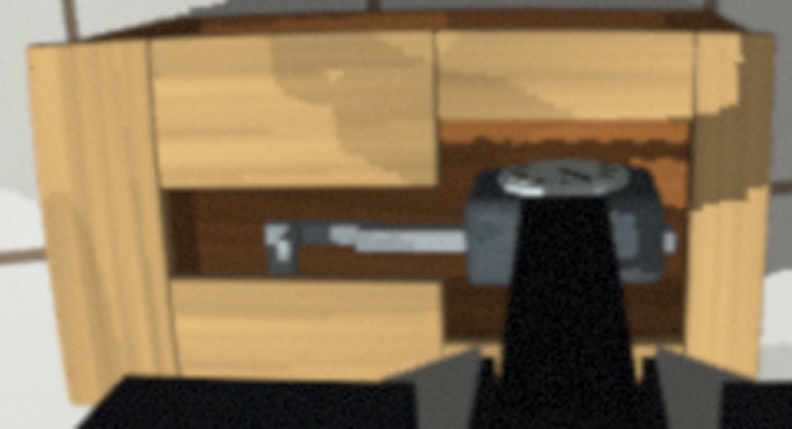

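```bash
sed -i 's/^C=.*;Y=.*/C=np.array([519.5,-103.9]);Y=-0.088/' h.py
python3 - <<'E'
import pickle;from h import *;from plant import *
w,s=pickle.load(open("w3.pkl","rb"))
q=lambda u,v,z:np.round(loc(plane(w,110+u/3.3,140+v/3.3,z,True)),1)
print("case back corners top (exp hx+13)",q(468,283,209.4),q(662,283,209.4))
print("case front top L/R",q(472,172,209.4),q(655,172,209.4))
print("stop left face",q(297,240,124),"rail end",q(356,240,116))
o=get_obs();status(o);print(go(o,-17,62,257.4))
E
```

```text
case back corners top (exp hx+13) [-5.2 35.6] [-5.1 89.9]
case front top L/R [-37.   37.6] [-36.9  87.3]
stop left face [  6.9 -35.5] rail end [  9.3 -14.9]
hook local [-16.   63.4] z 257.8 F [-0.4 -0.1 -3.2] t 6.27 grip 22.7 yawerr -0.0
[ 0.0012 -0.0018  0.0005]
```

```bash
python3 -m inch '[0,0,0,0,0,0.01,1,0,0,0,0,0,0.015,1,0,0,0,0,0,0.015,1,0,0,0,0,0,0.015,1,0,0,0,0,0,0.015,1,0,0,0,0,0,0.015,1]';python3 -m inch '[0,0,0,0,0,0.015,1,0,0,0,0,0,0.015,1,0,0,0,0,0,0.015,1,0,0,0,0,0,0.01,1,0,0,0,0,0,0.008,1,0,0,0,0,0,0,1,0,0,0,0,0,0,1]'
python3 - <<'E'
from plant import *;from h import *
import pickle
o=get_obs();status(o);print(go(o,9,62,139))
w=capture("wrist");pickle.dump(w,open("w4.pkl","wb"));cv2.imwrite("pics/w4.png",cv2.resize(w["image"][130:290,170:390][:,:,::-1],None,fx=3.5,fy=3.5,interpolation=2))
E
```

```text
time: 6.77
tool_pos: [499.9, -38.5, 254.0]
tcp_rot: [3.141, -0.0, 3.053]
contact_force: [0.5, 0.1, -2.3]
grip_width: 23.2
finger_force: 30.0
time: 7.35
tool_pos: [500.5, -39.4, 204.7]
tcp_rot: [3.142, 0.0, 3.052]
contact_force: [-0.1, -0.2, -2.6]
grip_width: 23.2
finger_force: 30.0
hook local [-15.3  62.5] z 139.7 F [-0.1 -0.2 -2.6] t 7.35 grip 23.2 yawerr -0.002
[-0.0304 -0.0006  0.0008]
```

View pics/w4.png

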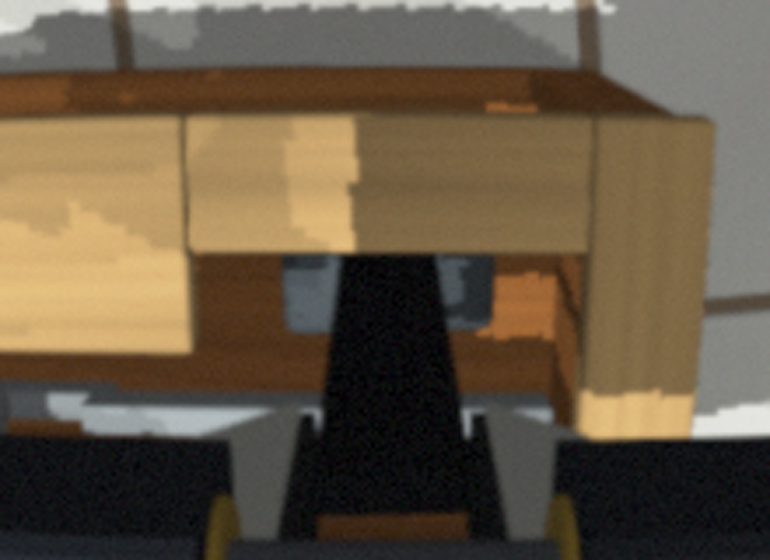

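The picture shows the case inside in front of the rail, with no contact. Moving back.

```bash
python3 -m inch '[0,0,0,-0.008,0,0,1,0,0,0,-0.008,0,0,1,0,0,0,-0.008,0,0,1,0,0,0,-0.0075,0,0,1,0,0,0,0,0,0,1,0,0,0,0,0,0,1]'
python3 -m inch '[0,0,0,0,0,0.005,1,0,0,0,0,0,0.005,1,0,0,0,0,0,0.003,1,0,0,0,0,0,0,1,0,0,0,0,0,0,1]'
python3 - <<'E'
from plant import *;from h import *
import pickle
o=get_obs();status(o)
w=capture("wrist");pickle.dump(w,open("w5.pkl","wb"))
E
```

```text
time: 7.9
tool_pos: [525.8, -42.1, 204.3]
tcp_rot: [3.142, -0.0, 3.051]
contact_force: [0.3, 0.4, -3.4]
grip_width: 23.3
finger_force: 30.0
time: 8.32
tool_pos: [525.2, -42.0, 193.9]
tcp_rot: [3.142, -0.001, 3.051]
contact_force: [0.2, 0.3, -2.5]
grip_width: 22.8
finger_force: 30.0
hook local [ 9.5 62.1] z 128.9 F [ 0.2  0.3 -2.5] t 8.32 grip 22.8 yawerr -0.003
```

```bash
python3 -m inch '[0,0,0,0,0,0.002,1,0,0,0,0,0,0.002,1,0,0,0,0,0,0,1]'
python3 -m inch '[0,0,0,0,0,0.002,1,0,0,0,0,0,0.002,1,0,0,0,0,0,0.002,1,0,0,0,0,0,0.002,1,0,0,0,0,0,0,1]'
```

```text
time: 8.62
tool_pos: [525.4, -42.0, 190.7]
tcp_rot: [3.142, -0.0, 3.051]
contact_force: [0.5, 1.2, -3.0]
grip_width: 22.8
finger_force: 30.0
time: 9.03
tool_pos: [525.3, -42.0, 184.1]
tcp_rot: [3.141, -0.001, 3.051]
contact_force: [-0.2, -0.3, -2.1]
grip_width: 22.7
finger_force: 30.0
```

```bash
python3 -m inch '[0,0,0,0,0,0.001,1,0,0,0,0,0,0.001,1,0,0,0,0,0,0,1]';python3 -m inch '[0,0,0,0,0,0.001,1,0,0,0,0,0,0,1]'
```

```text
time: 9.28
tool_pos: [525.5, -42.0, 182.8]
tcp_rot: [3.142, 0.0, 3.051]
contact_force: [-0.4, -0.0, -3.5]
grip_width: 23.0
finger_force: 30.0
time: 9.45
tool_pos: [525.5, -42.0, 182.1]
tcp_rot: [3.142, -0.0, 3.051]
contact_force: [-0.8, 0.1, -2.5]
grip_width: 23.3
finger_force: 30.0
```

```bash
for i in 1; do python3 -m inch '[0,0,0,0,0,0.001,1,0,0,0,0,0,0,1]'; done; python3 -m inch '[0,0,0,0,0,0.001,1,0,0,0,0,0,0,1]'
```

```text
time: 9.62
tool_pos: [525.5, -42.0, 181.2]
tcp_rot: [3.142, -0.0, 3.051]
contact_force: [-0.0, -0.1, -1.9]
grip_width: 22.7
finger_force: 30.0
time: 9.78
tool_pos: [525.8, -42.1, 180.9]
tcp_rot: [-3.141, 0.001, 3.051]
contact_force: [0.4, 0.4, -1.1]
grip_width: 23.4
finger_force: 30.0
```

Contact is beginning, as the vertical force is falling.

```bash
python3 -m inch '[0,0,0,0,0,0.001,1,0,0,0,0,0,0,1,0,0,0,0,0,0,1]'
```

```text
time: 10.03
tool_pos: [526.0, -42.2, 180.8]
tcp_rot: [-3.141, 0.002, 3.051]
contact_force: [-0.3, -0.1, 6.1]
grip_width: 23.0
finger_force: 30.0
```

```bash
python3 -m inch '[0,0,0,0,0,0,1,0,0,0,0,0,-0.003,1,0,0,0,0,0,0,1]'
python3 -m inch '[0,0,0,0,-0.004,0,1,0,0,0,0,-0.008,0,1,0,0,0,0,-0.008,0,1,0,0,0,0,-0.008,0,1,0,0,0,0,-0.008,0,1,0,0,0,0,0,0,1]'
python3 - <<'E'
from plant import *;from h import *
status(get_obs())
E
```

```text
time: 10.28
tool_pos: [525.5, -42.0, 182.2]
tcp_rot: [3.142, 0.0, 3.051]
contact_force: [-0.2, 0.7, -3.5]
grip_width: 23.0
finger_force: 30.0
time: 10.78
tool_pos: [522.8, -72.3, 182.0]
tcp_rot: [-3.141, -0.0, 3.05]
contact_force: [-0.4, -0.1, -2.0]
grip_width: 23.0
finger_force: 30.0
hook local [ 9.8 31.7] z 117.0 F [-0.4 -0.1 -2. ] t 10.78 grip 23.0 yawerr -0.004
```

```bash
python3 -m inch '[0,0,0,0,-0.006,0,1,0,0,0,0,-0.006,0,1,0,0,0,0,-0.006,0,1,0,0,0,0,-0.006,0,1,0,0,0,0,-0.006,0,1,0,0,0,0,-0.006,0,1,0,0,0,0,0,0,1]'
python3 -m inch '[0,0,0,0,-0.003,0,1,0,0,0,0,-0.003,0,1,0,0,0,0,-0.003,0,1,0,0,0,0,-0.003,0,1,0,0,0,0,0,0,1]'
python3 - <<'E'
from plant import *;from h import *
status(get_obs())
E
```

```text
time: 11.37
tool_pos: [520.3, -100.4, 182.1]
tcp_rot: [-3.141, 0.0, 3.05]
contact_force: [-0.9, 0.3, -2.5]
grip_width: 22.8
finger_force: 30.0
time: 11.78
tool_pos: [519.4, -109.4, 182.2]
tcp_rot: [-3.141, 0.0, 3.051]
contact_force: [0.6, 1.0, -2.6]
grip_width: 23.3
finger_force: 30.0
hook local [ 9.7 -5.5] z 117.2 F [ 0.6  1.  -2.6] t 11.78 grip 23.3 yawerr -0.003
```

```bash
python3 -m inch '[0,0,0,0,-0.002,0,1,0,0,0,0,-0.002,0,1,0,0,0,0,0,0,1]'
python3 -m inch '[0,0,0,0,-0.002,0,1,0,0,0,0,-0.002,0,1,0,0,0,0,0,0,1]'
```

```text
time: 12.03
tool_pos: [519.2, -112.4, 182.2]
tcp_rot: [-3.141, 0.0, 3.051]
contact_force: [0.7, -0.8, -2.4]
grip_width: 22.9
finger_force: 30.0
time: 12.28
tool_pos: [518.9, -115.7, 182.2]
tcp_rot: [-3.141, 0.0, 3.051]
contact_force: [0.1, -0.0, -2.4]
grip_width: 22.7
finger_force: 30.0
```

```bash
python3 -m inch '[0,0,0,0,-0.002,0,1,0,0,0,0,-0.002,0,1,0,0,0,0,0,0,1]'
python3 -m inch '[0,0,0,0,-0.002,0,1,0,0,0,0,-0.001,0,1,0,0,0,0,0,0,1]'
```

```text
time: 12.53
tool_pos: [518.6, -118.9, 182.2]
tcp_rot: [-3.141, 0.0, 3.051]
contact_force: [-0.0, -0.6, -2.8]
grip_width: 23.1
finger_force: 30.0
time: 12.78
tool_pos: [518.4, -121.1, 182.1]
tcp_rot: [-3.142, 0.0, 3.051]
contact_force: [0.7, -0.1, -3.2]
grip_width: 23.0
finger_force: 30.0
```

```bash
python3 -m inch '[0,0,0,0,-0.0012,0,1,0,0,0,0,-0.0012,0,1,0,0,0,0,0,0,1]'
python3 -m inch '[0,0,0,0,-0.0012,0,1,0,0,0,0,-0.0012,0,1,0,0,0,0,0,0,1]'
```

```text
time: 13.03
tool_pos: [518.2, -123.0, 182.2]
tcp_rot: [-3.141, 0.0, 3.051]
contact_force: [0.4, 0.9, -2.5]
grip_width: 23.2
finger_force: 30.0
time: 13.28
tool_pos: [518.0, -124.9, 182.2]
tcp_rot: [-3.141, 0.0, 3.051]
contact_force: [-0.1, 0.4, -2.4]
grip_width: 23.1
finger_force: 30.0
```

```bash
python3 -m inch '[0,0,0,0,-0.0012,0,1,0,0,0,0,-0.0012,0,1,0,0,0,0,0,0,1]'
python3 -m inch '[0,0,0,0,-0.0012,0,1,0,0,0,0,0,0,1]'
```

```text
time: 13.53
tool_pos: [517.9, -126.9, 182.2]
tcp_rot: [-3.141, 0.0, 3.051]
contact_force: [0.2, -0.5, -3.0]
grip_width: 22.5
finger_force: 30.0
time: 13.7
tool_pos: [517.7, -127.8, 182.1]
tcp_rot: [-3.142, 0.0, 3.051]
contact_force: [-1.2, 0.3, -3.4]
grip_width: 23.3
finger_force: 30.0
```

Local y is now about -24, with no stop felt yet.

```bash
python3 -m inch '[0,0,0,0,-0.0012,0,1,0,0,0,0,0,0,1]'
python3 -m inch '[0,0,0,0,-0.0012,0,1,0,0,0,0,0,0,1]'
```

```text
time: 13.87
tool_pos: [517.7, -128.7, 182.1]
tcp_rot: [-3.141, 0.0, 3.051]
contact_force: [-0.3, -0.7, -2.6]
grip_width: 22.8
finger_force: 30.0
time: 14.03
tool_pos: [517.6, -129.7, 182.2]
tcp_rot: [-3.141, 0.0, 3.051]
contact_force: [0.7, -0.3, -3.0]
grip_width: 23.2
finger_force: 30.0
```

```bash
python3 -m inch '[0,0,0,0,-0.0012,0,1,0,0,0,0,0,0,1]'
python3 -m inch '[0,0,0,0,-0.0012,0,1,0,0,0,0,0,0,1]'
```

```text
time: 14.2
tool_pos: [517.5, -130.6, 182.1]
tcp_rot: [-3.141, 0.0, 3.051]
contact_force: [-0.8, 0.4, -2.5]
grip_width: 22.9
finger_force: 30.0
time: 14.37
tool_pos: [517.4, -131.6, 182.2]
tcp_rot: [-3.141, 0.0, 3.051]
contact_force: [0.2, 0.9, -2.9]
grip_width: 22.9
finger_force: 30.0
```

```bash
python3 -m inch '[0,0,0,0,-0.0012,0,1,0,0,0,0,0,0,1]' | grep -E "tool_pos|contact"
python3 -m inch '[0,0,0,0,-0.0012,0,1,0,0,0,0,0,0,1]'| grep -E "tool_pos|contact"
```

```text
tool_pos: [517.3, -132.6, 182.2]
contact_force: [-0.5, -0.0, -3.3]
tool_pos: [517.2, -133.5, 182.1]
contact_force: [-0.8, -0.4, -3.1]
```

```bash
python3 -m inch '[0,0,0,0,-0.0012,0,1,0,0,0,0,0,0,1]' | grep -E "tool_pos|contact"
```

```text
tool_pos: [517.1, -134.3, 182.1]
contact_force: [0.2, 0.7, -2.7]
```

```bash
python3 -m inch '[0,0,0,0,-0.0012,0,1,0,0,0,0,0,0,1]' | grep -E "tool_pos|contact"
python3 -m inch '[0,0,0,0,-0.0012,0,1,0,0,0,0,0,0,1]'| grep -E "tool_pos|contact"
```

```text
tool_pos: [517.1, -135.0, 182.2]
contact_force: [0.8, 1.1, -2.8]
tool_pos: [517.0, -135.7, 182.2]
contact_force: [-0.7, 4.7, -0.1]
```

```bash
python3 -m inch '[0,0,0,0,-0.0012,0,1,0,0,0,0,0,0,1]' | grep -E "tool_pos|contact"
```

```text
tool_pos: [516.9, -136.5, 182.3]
contact_force: [-0.2, 6.2, 0.1]
```

Stop felt (+6 N). I back off about 2 mm and let it down.

```bash
python3 -m inch '[0,0,0,0,0.0028,0,1,0,0,0,0,0,0,1]' | grep -E "tool_pos|contact"; python3 -m inch '[0,0,0,0,0,0.002,1,0,0,0,0,0,0.001,1,0,0,0,0,0,0,1]'| grep -E "tool_pos|contact"
```

```text
tool_pos: [517.1, -134.9, 182.2]
contact_force: [0.6, 3.1, -1.5]
tool_pos: [517.0, -135.0, 179.5]
contact_force: [0.5, 2.1, -2.4]
```

```bash
python3 -m inch '[0,0,0,0,0,0.002,1,0,0,0,0,0,0.002,1,0,0,0,0,0,0,1]'| grep -E "tool_pos|contact";python3 -m inch '[0,0,0,0,0,0.002,1,0,0,0,0,0,0,1]'| grep -E "tool_pos|contact"
```

```text
tool_pos: [516.9, -134.9, 176.1]
contact_force: [0.4, 2.1, -3.5]
tool_pos: [517.0, -135.0, 174.6]
contact_force: [-0.0, 2.1, -3.5]
```

```bash
python3 -m inch '[0,0,0,0,0.0015,0,1,0,0,0,0,0,0.0012,1,0,0,0,0,0,0,1]'| grep -E "tool_pos|contact";python3 -m inch '[0,0,0,0,0,0.001,1,0,0,0,0,0,0,1]'| grep -E "tool_pos|contact"
```

```text
tool_pos: [517.2, -134.1, 173.9]
contact_force: [-0.3, 0.2, -3.1]
tool_pos: [517.1, -134.0, 173.1]
contact_force: [-0.2, -0.5, -3.5]
```

```bash
python3 -m inch '[0,0,0,0,0,0.0006,1,0,0,0,0,0,0,1]'| grep -E "tool_pos|contact"
```

```text
tool_pos: [517.3, -134.0, 173.0]
contact_force: [-0.5, 0.6, -0.7]
```

```bash
python3 -m inch '[0,0,0,0,0,0.0006,1,0,0,0,0,0,0,1,0,0,0,0,0,0,1,0,0,0,0,0,0,1]'| grep -E "tool_pos|contact"
python3 - <<'E'
from plant import *;from h import *
status(get_obs())
E
```

```text
tool_pos: [517.5, -133.9, 172.8]
contact_force: [-0.8, 0.0, 5.4]
hook local [ 10.  -30.2] z 107.8 F [-0.8  0.   5.4] t 17.12 grip 23.4 yawerr -0.003
```

```bash
python3 -m inch '[0,0,0,0,0,-0.0005,1,0,0,0,0,0,0,1,0,0,0,0,0,0,0.3,0,0,0,0,0,0,0.3,0,0,0,0,0,0,0.3,0,0,0,0,0,0,0.3,0,0,0,0,0,0,0.3,0,0,0,0,0,0,0.3]'; python3 -m inch '[0,0,0,0,0,0,0.3,0,0,0,0,0,0,0.3]'
```

```text
time: 17.78
tool_pos: [517.2, -133.7, 172.5]
tcp_rot: [3.141, -0.0, 3.051]
contact_force: [0.3, -0.6, -0.6]
grip_width: 32.5
finger_force: 0.0
time: 17.95
tool_pos: [517.2, -133.8, 172.6]
tcp_rot: [-3.142, 0.0, 3.051]
contact_force: [-0.3, -0.4, -0.4]
grip_width: 32.5
finger_force: 0.0
```

Released, with about 4 mm clear on each side. Now straight up, then a look.

```bash
python3 -m inch '[0,0,0,0,0,-0.01,0.3,0,0,0,0,0,-0.02,0.3,0,0,0,0,0,-0.04,0.3,0,0,0,0,0,-0.04,0.3,0,0,0,0,0,-0.04,0.3,0,0,0,0,0,0,0.3,0,0,0,0,0,0,0.3]'
python3 - <<'E'
from plant import *;from h import *
c=capture("wrist");s=capture("side")
a=cv2.resize(c["image"][110:330,90:370][:,:,::-1],(560,440),interpolation=2)
cv2.imwrite("pics/f.png",a)
k=lambda p:np.round(proj(c,p,True))
print("handle top pred full px",k(np.r_[glob(0,-30),194]),"crop",(np.array(k(np.r_[glob(0,-30),194]))-[90,110])*2)
E
```

```text
time: 18.53
tool_pos: [517.9, -134.1, 295.0]
tcp_rot: [-3.14, 0.005, 3.051]
contact_force: [0.1, 0.8, -1.4]
grip_width: 32.0
finger_force: 0.0
handle top pred full px [281. 207.] crop [382. 194.]
```

View pics/f.png

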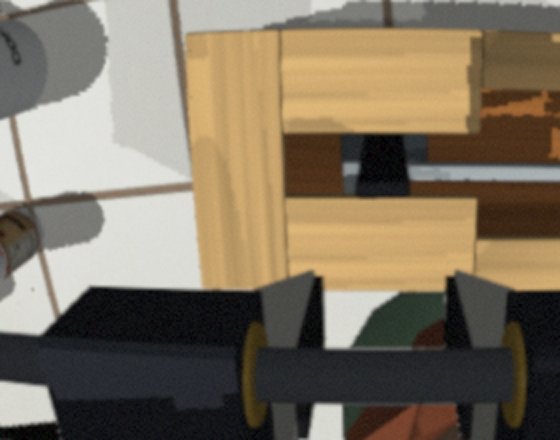

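The thermometer hangs upright in the slot. Its handle top is at about (383,195) in the crop, against a predicted (382,194), and the gripper is clear of everything.

```bash
python3 -m inch '[0,0,0,0,0,0,0.3,0,0,0,0,0,0,0.3,0,0,0,0,0,0,0.3,0,0,0,0,0,0,0.3,0,0,0,0,0,0,0.3,0,0,0,0,0,0,0.3]' >/dev/null; python3 -c "from plant import *;print(close_job())"
```

```text
the job is handed in; nothing more can be done
None
```

The thermometer hangs released by its hook in the rail's notch with its dial to the window, after the stop was felt at about 6 N; the job is handed in, and the verdict was not shown.

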